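# Screw the lid onto the bead jar

## Task

Close the open bead jar: take its lid from the bench, set it level on the neck, find the thread start by feel (turned backward, the lid drops into it) and screw it forward fully home to the stop, then let go. Do not force the thread, and leave the flux bottle, the glue stick and the stamp block where they stand.

Things in the scene. Friction and masses are not known exactly. Their poses are not given: they have to be found in the camera images.
- jar_lid: The only loose lid: knurled aluminium screw lid, 56 mm across, 21.5 mm tall, about 35 g, lying mouth down on the bench. Origin: centre of its lower edge; z up through its closed top. Inside it is 19 mm deep; on its inner lower edge are three lugs 3 mm high, 5.4 mm wide, 120 degrees apart. It can be gripped at any yaw, and turns about its z.
- jar_mouth (a point): Centre of the open jar's rim, on the jar's upright axis, 104 mm above the bench; z up. The glass neck is 39 mm across with a bevelled rim; the lid's lugs clear it by 1.8 mm all round. Home, the lid rests on this rim, its origin 19 mm below this point. The jar does not turn.
- thread_top (a point): On the jar's axis, 9 mm below the rim, level with the flat top of three coarse threads (48 mm across) round the neck. Clockwise from above, each 120 degrees has a gap of 36 degrees, a thread of 78 and a thin upright stop rib 2.5 mm higher than the thread. Where the gaps lie differs each time; no pose tells it. Set on at random, the lid's origin mostly stops here, or 2.5 mm higher on the ribs.
- thread_start (a point): On the jar's axis, 15.5 mm below the rim: the lid's origin is here once its lugs have dropped into the gaps, 6.5 mm below the thread tops. On the thread tops the ribs stop it turning clockwise, so it is turned counterclockwise, up to about 100 degrees, to drop. In the gap a lug has 22 degrees of play. From there 78 to 100 degrees clockwise takes it under the threads, sinking 3.5 mm, to the stop.
- jar: The open glass bead jar, 61 mm across, held tight in a cork-lined pocket of the rack. Origin: on its axis at the rack's top face, 45 mm above the bench, 59 mm below the rim; shoulder 37 mm above the origin. Its yaw says nothing of the threads. It takes a hand-tight lid; more than 45 N from the lid (about 1 N m of twist) chips the glass.
- rack: Wooden block 90 x 350 x 45 mm screwed to the bench; three jars in a row along its y, 115 mm apart. Two are closed with lids like the loose one, tops 106.5 mm above the bench; the open jar may be in any of the three places. Origin: centre of its underside.
- flux_bottle: White bottle with a red nozzle, 56 mm across, 168 mm tall, standing at the right; leave alone. Origin: centre of its base.
- glue_stick: Glue stick, 31 mm across, 110 mm tall, standing at the left; leave alone. Origin: centre of its base.
- stamp_block: Wooden rubber-stamp block 75 x 45 x 25 mm lying at the left; leave alone. Origin: centre of its underside.
Things that resemble listed ones, but are neither listed nor needed, are in the scene too. Several things have the shape of the jar_lid; the one meant has the colours described above.

How it is judged:
At the end, for the whole second after the job is handed in: The lid is on the open jar and home: its lower edge at least 18 mm below the jar's rim (19 is fully home), centred on the neck within 3 mm, level within 3 degrees, at rest and released (z of jar_lid in the frame of jar_mouth below -0.018 m and horizontal distance between jar_lid and jar_mouth below 0.003 m and angle between jar_lid's own z axis and vertical below 0.05 rad and linear speed of jar_lid below 0.01 m/s); the robot touches nothing.
It fails at once if the flux bottle, glue stick or stamp block is moved (distance of any of flux_bottle, glue_stick, stamp_block from where it was at the start of the episode above 0.02 m).
It fails at once if the thread is forced: the lid bears on the jar with over 45 N (contact force between jar_lid and jar above 45 N).
It also fails if it takes over 61 s, if anything falls off the work surface, if the arm or the gripper's body presses on something with over 40 N, if the wrist force passes 120 N, or if a joint passes its speed limit or range.

## Robot

A 6-joint arm with a two-finger parallel gripper is mounted at the origin on the work surface. World frame = base frame: x ahead of the robot, y to its left, z up, the work surface at z = 0. Lengths are in m, angles in rad, forces in N, time in s.
With the tool pointing down it reaches from about 0.3 to 0.775 m from the base axis. Payload 14.6 kg.
Tool frame: the origin (TCP) lies at the very end of the fingers, on their centre line; the grasp point (between the pads) lies 19 mm behind it; z points along the fingers, y is the line along which they close (so a half turn about z gives the same grasp; the last joint's range is limited). The gripper opens to 94 mm and grips with 3 to 60 N. Pads are 16 mm wide; open, the fingers measure 119 mm over their backs; the gripper's body (75 mm by 177 mm) begins 78 mm behind the grasp point.
Start: joints at [1.278, 0.3, 1.521, -0, 1.321, -0.067], TCP at [0.123, 0.536, 0.205] pointing down, gripper open.
Joint ranges: [-3.03, 3.03], [-0.79, 2.21], [0.23, 2.52], [-1.04, 4.18], [0, 3.07], [-2.55, 2.55]. Speed limits (rad/s): [2.22, 2.22, 2.57, 3.14, 3.14, 3.14].

## Interface

Orientations are given as [roll, pitch, yaw] about the fixed x, y, z axes, in that order (R = Rz(yaw) Ry(pitch) Rx(roll)).
In Python, from station import ctrl gives the robot as it stands. The module is installed in compiled form; this text tells all that it offers.
- The arm moves only by the tool play_rows, never from a script. Its argument "commands" is a list of rows, each a list of 7 numbers: the shift along the tool's x, y, z in m, then the turn, a rotation vector about the tool's x, y, z in degrees, then the closure, from -1 (fully open) to 1 (shut). A call has 1 to 20 rows; each row shifts and turns the commanded pose from where the row before left it, along the tool's axes as they then stand; what a row does not reach is not made up. A row lasts 1/12 s, in which the tool goes at most 41.7 mm and 7.16 degrees, less where a joint would pass 70% of its speed; a pose out of reach is approached as far as the arm can. A call is refused whole if a number of a shift passes 0.0417 or a number of a turn 7.16, either way. A call with a gripper value outside its range is refused whole. The fingers move at their own pace and stop on an object; "force" is the grip in N (left out, the last holds). Time passes only in rows, so rows that do not move let the fingers close. It gives the time, the measured TCP pose, the force, the opening and the grip force at its end, in the units of the state.
- ctrl.get_obs(): the state, without advancing time (a new reading comes with each control period).
- ctrl.camera(name): name is "side" or "top" or "wrist"; returns the picture (384x512x3 uint8, blue, green, red); there is no depth.
- ctrl.camera_model(name): a dict with "fx", "fy", "cx", "cy" (pixels), "distortion" ([k1, k2, p1, p2, k3] as OpenCV has them; the pictures are not rectified), "rvec" (rotation vector, rad) and "tvec" (3), from world to camera coordinates, as OpenCV has them. Camera axes: x right, y down, z forward; pixel columns grow to the right and rows downward; lengths in m; the calibration is good to about 2 mm. A picture is of the moment at which its call begins: read the wrist's pose just before it. camera_model takes no time and is no camera call; for the wrist camera it gives the pose at the moment of the call.
- ctrl.hand_in(): hands the job in; it is judged then, once.
The state is a dict: "time_s": time; "qpos": joint angles; "joint_vel": joint speeds; "tau": joint torques, N m; "ee_pos": TCP position; "eef_rot": TCP orientation; "force": force on the tool from outside, world axes, zero at the start; "moment": the same for the moment, N m; "grip_width": finger opening in m; "grip_force": force on a finger pad.
Only numpy, scipy, OpenCV 4.12 (cv2) and the standard library are available. Lean on these libraries where they do the work, as an engineer would, in place of code of your own. Each camera call takes 0.05 s, during which the arm holds its last target. There are 200 camera calls.

## Working session

There is one attempt and no reset: what is moved stays moved. The work goes in short steps, Python scripts to look and compute and a tool call to move; the robot and the scene stay as the last step left them, time stands still between calls to the robot, and variables do not carry over. Pictures are saved under pics/ and viewed, at most 10 in all, crops included, and the job is handed in when it is done.

Besides the shell and the picture viewer there is one more tool, called after "Request:" in YAML: its name, and indented under it one key for each argument. play_rows: Moves the arm, as the interface text tells. Its arguments: {"type":"object","properties":{"commands":{"type":"array","items":{"type":"array","items":{"type":"number"}}},"force":{"type":"number"}},"required":["commands"]}

```bash
mkdir -p pics; python3 - <<'E'
from station import ctrl
import cv2
o=ctrl.get_obs();print(o)
for n in("top","side"):
    cv2.imwrite(f"pics/{n}0.png",ctrl.camera(n));print(ctrl.camera_model(n))
E
```

```text
{'time_s': 0.0, 'qpos': array([ 1.27840671e+00,  3.00425838e-01,  1.52156851e+00,  3.82363699e-06,
        1.32073240e+00, -6.66124919e-02]), 'joint_vel': array([-1.39137891e-03, -9.26459454e-05, -2.27492435e-06, -2.87779092e-04,
       -4.92361467e-04,  5.71889674e-04]), 'tau': array([ 9.79449615e-04, -5.31799829e+01, -3.52746570e+01,  7.09049148e-02,
        2.43029022e-02, -6.33859395e-05]), 'ee_pos': array([0.12305689, 0.53578415, 0.20491649]), 'eef_rot': array([-3.14046133e+00, -7.91839441e-05,  2.91581453e+00]), 'force': array([-0.63466901, -0.06397319,  0.30166324]), 'moment': array([-0.06687568, -0.05459944, -0.01590977]), 'grip_force': 0.0, 'grip_width': 0.09364310862550974}
{'fx': 356.05124944969214, 'fy': 356.05124944969214, 'cx': 259.6987169272118, 'cy': 194.93850565480582, 'distortion': array([-0.02326503,  0.        ,  0.        ,  0.        ,  0.        ]), 'rvec': array([ 2.17442136, -2.1455516 ,  0.13184485]), 'tvec': array([-0.01419338,  0.51005199,  1.03240891])}
{'fx': 415.40756169782986, 'fy': 415.40756169782986, 'cx': 262.8499441136726, 'cy': 189.8456013987401, 'distortion': array([-0.05786621,  0.        ,  0.        ,  0.        ,  0.        ]), 'rvec': array([ 2.31622173, -0.71298323,  0.26311824]), 'tvec': array([-0.43921053,  0.27816839,  1.09543602])}
```

View pics/top0.png

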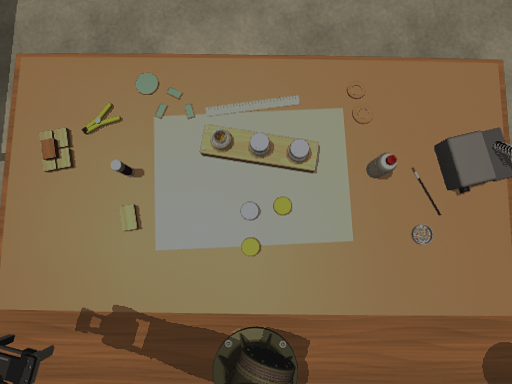

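View pics/side0.png

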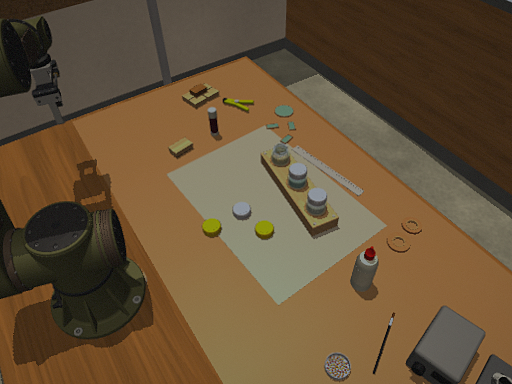

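Candidates in the top picture are the silver lid at (250,211), yellow lids at (283,206) and (251,247), closed-jar lids at (260,144) and (300,150), and a green disc at (147,83). The described aluminium lid is the one at (250,211). The open jar is at (221,139), at the left end of the rack. I'll check both in a crop.

```bash
cat > h.py <<'E'
from station import ctrl
import cv2, numpy as np
def onplane(m,px,z):
    K=np.array([[m['fx'],0,m['cx']],[0,m['fy'],m['cy']],[0,0,1]])
    u=cv2.undistortPoints(np.array([[px]],float),K,m['distortion'])[0,0]
    R=cv2.Rodrigues(m['rvec'])[0]; c=-R.T@m['tvec']; d=R.T@np.r_[u,1]
    return c+d*(z-c[2])/d[2]
def proj(m,p):
    K=np.array([[m['fx'],0,m['cx']],[0,m['fy'],m['cy']],[0,0,1]])
    return cv2.projectPoints(np.array([p],float),m['rvec'],m['tvec'],K,m['distortion'])[0][0,0]
E
python3 - <<'E'
from h import *
t=ctrl.camera_model('top');s=ctrl.camera_model('side')
for n,m,px,z in [('lid t',t,(250,211),.0215),('lid s',s,(242,209),.0215),('jar t',t,(221,139),.104),('jar s',s,(281,149),.104),('lidB',t,(260,144),.1065),('lidC',t,(300,150),.1065)]:
    print(n,onplane(m,px,z).round(4))
im=cv2.imread('pics/top0.png')[110:260,190:330]
cv2.imwrite('pics/crop0.png',cv2.resize(im,None,fx=4,fy=4,interpolation=cv2.INTER_CUBIC))
E
```

```text
lid t [0.4625 0.021  0.0215]
lid s [0.4652 0.0168 0.0215]
jar t [0.6595 0.1045 0.104 ]
jar s [0.6654 0.096  0.104 ]
lidB [ 0.6458 -0.0063  0.1065]
lidC [ 0.6301 -0.1192  0.1065]
```

View pics/crop0.png

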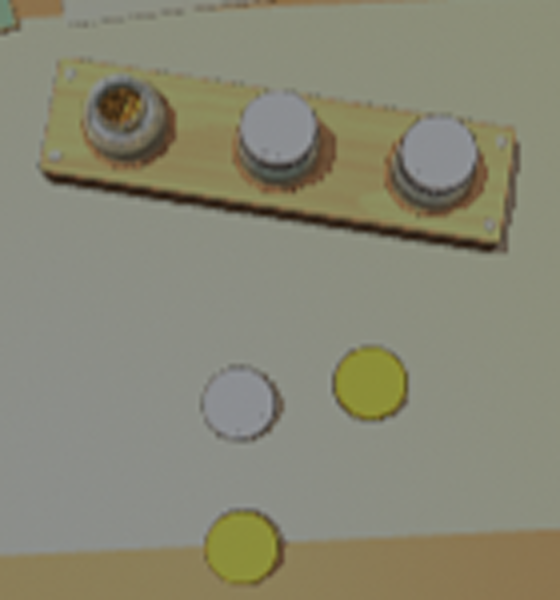

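The crop confirms it: the silver lid is at top pixel (249.8,210.8), and the open jar with beads showing is at (220.5,136). I'll move to hover over the lid and turn so that joint 6 sits in a useful range.

Request:
play_rows:
  commands:
    - [-0.028,-0.0267,0,0,0,0,-1]
    - [-0.028,-0.0267,0,0,0,0,-1]
    - [-0.028,-0.0267,0,0,0,0,-1]
    - [-0.028,-0.0267,0,0,0,0,-1]
    - [-0.028,-0.0267,0,0,0,0,-1]
    - [-0.028,-0.0267,0,0,0,0,-1]
    - [-0.028,-0.0267,0,0,0,0,-1]
    - [-0.028,-0.0267,0,0,0,0,-1]
    - [-0.028,-0.0267,0,0,0,0,-1]
    - [-0.028,-0.0267,0,0,0,0,-1]
    - [-0.028,-0.0267,0,0,0,0,-1]
    - [-0.028,-0.0267,0,0,0,0,-1]
    - [-0.028,-0.0267,0,0,0,0,-1]
    - [-0.028,-0.0267,0,0,0,0,-1]
    - [-0.028,-0.0267,0,0,0,0,-1]
    - [-0.028,-0.0267,0,0,0,0,-1]
    - [0,0,0,0,0,7.1,-1]
    - [0,0,0,0,0,7.1,-1]
    - [0,0,0,0,0,7.1,-1]
    - [0,0,0,0,0,7.1,-1]

```text
time_s: 1.77
ee_pos: [0.464, 0.0191, 0.2051]
eef_rot: [-3.141, -0.001, 2.413]
force: [0.7, -0.5, 1.0]
grip_width: 0.0938
grip_force: 0.0
```

Request:
play_rows:
  commands:
    - [0,0,0,0,0,7.1,-0.49]
    - [0,0,0,0,0,7.1,-0.49]
    - [0,0,0,0,0,7.1,-0.49]
    - [0,0,0,0,0,7.1,-0.49]
    - [0,0,0,0,0,7.1,-0.49]
    - [0,0,0,0,0,7.1,-0.49]
    - [0,0,0,0,0,7.1,-0.49]
    - [0,0,0,0,0,7.1,-0.49]
    - [0,0,0,0,0,0,-0.49]
    - [0,0,0,0,0,0,-0.49]

```text
time_s: 2.6
ee_pos: [0.464, 0.0194, 0.2053]
eef_rot: [-3.141, 0.0, 1.433]
force: [-0.2, -0.6, 0.4]
grip_width: 0.0695
grip_force: 0.0
```

```bash
python3 - <<'E'
from h import *
o=ctrl.get_obs();m=ctrl.camera_model('wrist');im=ctrl.camera('wrist')
print(o['time_s'],o['ee_pos'],o['eef_rot'],o['qpos'],o['grip_width'],o['force'],m)
print(-cv2.Rodrigues(m['rvec'])[0].T@m['tvec'],proj(m,(.464,.019,.0215)))
np.savez('w1.npz',**m);cv2.imwrite('pics/w1.png',im)
E
```

```text
2.6 [0.46402577 0.01938471 0.20529891] [-3.14123165e+00  6.24355586e-05  1.43279528e+00] [-3.71221326e-02  1.08403821e-01  1.75196169e+00 -2.68784508e-05
  1.28159259e+00  1.00886596e-01] 0.06954459690949517 [-0.22585962 -0.59219551  0.4064086 ] {'fx': 289.0680140778923, 'fy': 289.0680140778923, 'cx': 253.5603957144714, 'cy': 190.01730773525168, 'distortion': array([-0.05508053,  0.        ,  0.        ,  0.        ,  0.        ]), 'rvec': array([-2.89683381,  0.19880709,  0.02356122]), 'tvec': array([-0.45754873,  0.05607318,  0.40969695])}
[0.47385347 0.08732901 0.38494567] [253.17751321 175.35361226]
```

View pics/w1.png

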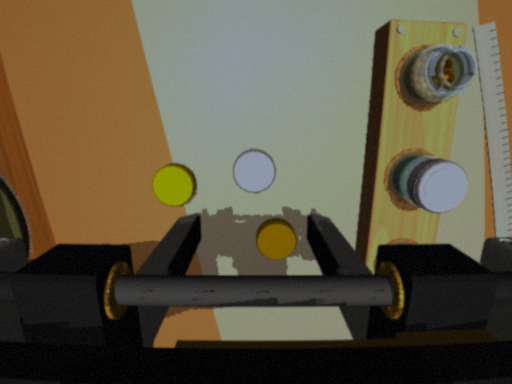

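The wrist picture shows the silver lid at about (254,171), yellow lids at (174,185) and (276,239), and the open jar rim at about (452,69). I'll refine the lid by fitting its top disc, and the jar too.

```bash
python3 - <<'E'
from h import *
m=dict(np.load('w1.npz'));im=cv2.imread('pics/w1.png')
roi=im[140:200,222:288].astype(int);print(roi[30,::4].tolist())
mask=((roi[...,0]>roi[...,2]+5)&(roi.min(2)>100)).astype(np.uint8)
cs=cv2.findContours(mask,0,1)[0];c=max(cs,key=cv2.contourArea);e=cv2.fitEllipse(c)
print(e);p=(e[0][0]+222,e[0][1]+140);print(onplane(m,p,.0215))
big=cv2.resize(im[25:115,385:495],None,fx=6,fy=6,interpolation=cv2.INTER_CUBIC)
cv2.imwrite('pics/jar1.png',big)
E
```

```text
[[140, 153, 144], [138, 154, 143], [134, 153, 139], [150, 139, 133], [168, 153, 145], [170, 152, 142], [169, 151, 140], [171, 151, 141], [171, 153, 142], [168, 151, 140], [168, 153, 143], [166, 150, 137], [169, 151, 141], [128, 120, 120], [135, 153, 143], [134, 153, 142], [132, 151, 139]]
((31.87586784362793, 31.420658111572266), (39.80815124511719, 40.49858093261719), 93.36592102050781)
[0.46557921 0.02392676 0.0215    ]
```

View pics/jar1.png

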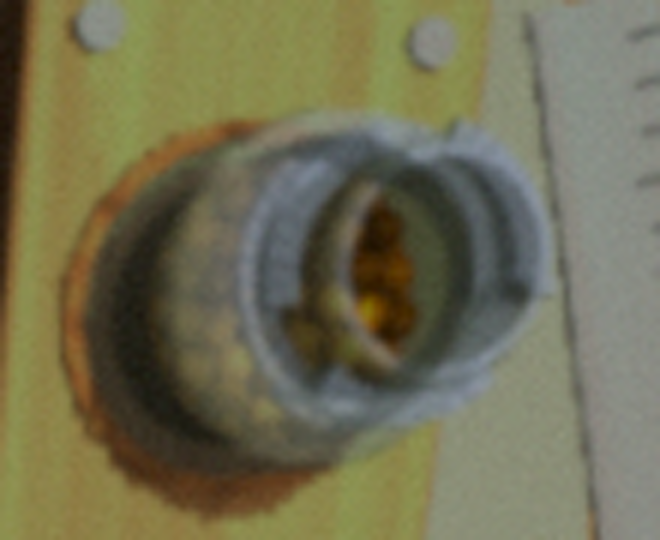

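The lid is at (0.4655,0.0237). The jar's threads and gaps are faintly visible in the crop, with the rim centred near pixel (452,70). I'll descend and grasp.

Request:
play_rows:
  commands:
    - [0.0042,0.0009,0.03,0,0,0,-0.49]
    - [0,0,0.035,0,0,0,-0.49]
    - [0,0,0.035,0,0,0,-0.49]
    - [0,0,0.035,0,0,0,-0.49]
    - [0,0,0.03,0,0,0,-0.49]
    - [0,0,0.02,0,0,0,-0.49]
    - [0,0,0.01,0,0,0,-0.49]
    - [0,0,0.005,0,0,0,-0.49]
    - [0,0,0,0,0,0,-0.49]
    - [0,0,0,0,0,0,0.3]
    - [0,0,0,0,0,0,0.3]
    - [0,0,0,0,0,0,0.3]
    - [0,0,0,0,0,0,0.3]
    - [0,0,0,0,0,0,0.3]
    - [0,0,0,0,0,0,0.3]
    - [0,0,0,0,0,0,0.3]
  force: 25

```text
time_s: 3.98
ee_pos: [0.4663, 0.0234, 0.0066]
eef_rot: [3.14, -0.0, 1.429]
force: [-1.4, 0.3, 8.1]
grip_width: 0.0559
grip_force: 25.0
```

Request:
play_rows:
  commands:
    - [0,0,-0.01,0,0,0,0.3]
    - [0,0,-0.03,0,0,0,0.3]
    - [0,0,-0.03,0,0,0,0.3]
    - [0,0,-0.03,0,0,0,0.3]
    - [0,0,-0.03,0,0,0,0.3]
    - [0,0,-0.03,0,0,0,0.3]
    - [0.007,0.027,0,0,0,0,0.3]
    - [0.007,0.027,0,0,0,0,0.3]
    - [0.007,0.027,0,0,0,0,0.3]
    - [0.007,0.027,0,0,0,0,0.3]
    - [0.007,0.027,0,0,0,0,0.3]
    - [0.007,0.027,0,0,0,0,0.3]
    - [0.007,0.027,0,0,0,0,0.3]
    - [0,0,0,0,0,0,0.3]
    - [0,0,0,0,0,0,0.3]
    - [0,0,0,0,0,0,0.3]

```text
time_s: 5.32
ee_pos: [0.659, 0.0451, 0.1658]
eef_rot: [-3.141, 0.0, 1.429]
force: [0.4, -0.7, -0.1]
grip_width: 0.0556
grip_force: 25.0
```

```bash
python3 - <<'E'
from h import *
o=ctrl.get_obs();m=ctrl.camera_model('wrist');im=ctrl.camera('wrist')
print(o['time_s'],o['ee_pos'],o['eef_rot'],o['qpos'],o['grip_width'],o['force'],o['moment'])
print(-cv2.Rodrigues(m['rvec'])[0].T@m['tvec'],proj(m,(.662,.106,.104)),proj(m,o['ee_pos']+[0,0,.0165]))
np.savez('w2.npz',ee=o['ee_pos'],**m);cv2.imwrite('pics/w2.png',im)
cv2.imwrite('pics/w2b.png',cv2.resize(im,None,fx=1.5625,fy=1.5625,interpolation=cv2.INTER_CUBIC))
E
```

```text
5.3167 [0.65899388 0.0451185  0.16581536] [-3.14129395e+00  9.87633321e-05  1.42890433e+00] [ 1.29423087e-02  5.79991558e-01  1.21550015e+00 -5.28415558e-05
  1.34641130e+00  1.54846090e-01] 0.055552815732896624 [ 0.40441269 -0.73191709 -0.10869081] [-0.02512218  0.05097713  0.0261988 ]
[0.66907776 0.11304743 0.34549042] [246.14624732 129.93380057] [252.75257573 236.57993062]
```

View pics/w2b.png

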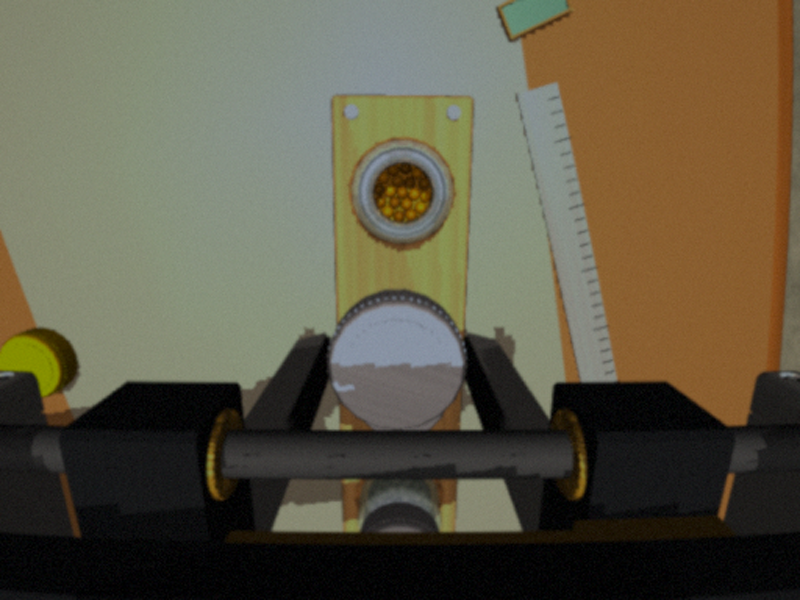

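The picture shows the lid held level between the fingers, with its top disc centred near (255,234) in native pixels. The open jar's rim is seen almost straight down, near (258,122). I'll fit both.

```bash
python3 - <<'E'
from h import *
d=np.load('w2.npz');m={k:d[k] for k in d if k!='ee'};ee=d['ee'];im=cv2.imread('pics/w2.png')
x0,y0=222,86;roi=im[86:160,222:294];hsv=cv2.cvtColor(cv2.GaussianBlur(roi,(3,3),0),cv2.COLOR_BGR2HSV)
S=hsv[...,1].astype(int);print(S[36,::3].tolist());print(S[::3,36].tolist())
g=(S<75).astype(np.uint8)
cs,h=cv2.findContours(g,cv2.RETR_CCOMP,1)
for c in cs:
    if cv2.contourArea(c)>200 and len(c)>5:
        e=cv2.fitEllipse(cv2.convexHull(c));p=(e[0][0]+x0,e[0][1]+y0)
        print(np.round(p,1),np.round(e[1],1),onplane(m,p,.104).round(4))
# lid top disc: sample edges along rays
gr=cv2.cvtColor(im,cv2.COLOR_BGR2GRAY)
def err(t):
    pts=[proj(m,(ee[0]+t[0]+.0275*np.cos(a),ee[1]+t[1]+.0275*np.sin(a),t[2])) for a in np.linspace(0,6.28,73)]
    return pts
hs=im[180:282,205:305].astype(int);mk=((hs[...,0]>hs[...,2]+8)&(hs.min(2)>85)).astype(np.uint8)
ys,xs=np.where(cv2.morphologyEx(mk,cv2.MORPH_OPEN,np.ones((3,3)))>0)
print('lit part x',xs.min()+205,xs.max()+205,'y',ys.min()+180,ys.max()+180)
for z in (.0145,.0165): 
    P=np.array([proj(m,(ee[0]+.028*np.cos(a),ee[1]+.028*np.sin(a),ee[2]+z)) for a in np.linspace(0,6.28,73)]);print(z,P.min(0),P.max(0))
E
```

```text
[134, 105, 36, 36, 35, 14, 196, 241, 246, 238, 250, 251, 241, 238, 244, 248, 246, 243, 133, 18, 35, 19, 73, 131]
[122, 112, 40, 12, 19, 16, 107, 237, 240, 233, 235, 242, 241, 252, 248, 249, 231, 238, 217, 64, 19, 26, 21, 105, 162]
[257. 122.] [62.2 64.1] [0.6717 0.111  0.104 ]
[257.4 123.3] [40.1 41.1] [0.6719 0.11   0.104 ]
lit part x 212 295 y 196 249
0.0145 [207.04988197 190.91613807] [298.46940906 276.17200945]
0.0165 [206.53789338 191.73841648] [298.96588889 277.8270148 ]
```

```bash
python3 - <<'E'
from h import *
for n,items in (('top',[('loose',(250,211),.0215),('B',(260,143),.1065),('C',(299,149),.1065)]),('side',[('loose',(242,209),.0215),('B',(298,171),.1065),('C',(317,195),.1065)])):
    im=cv2.imread(f'pics/{n}0.png').astype(int);m=ctrl.camera_model(n);r={}
    for k,(x,y),z in items:
        roi=im[y-14:y+15,x-16:x+17];big=cv2.resize(roi.astype(np.uint8),None,fx=4,fy=4,interpolation=cv2.INTER_CUBIC).astype(int)
        mk=((big[...,0]>big[...,2]-2)&(big[...,2]>105)).astype(np.uint8)
        c=max(cv2.findContours(mk,0,1)[0],key=cv2.contourArea);e=cv2.fitEllipse(cv2.convexHull(c))
        p=((e[0][0]+.5)/4-.5+x-16,(e[0][1]+.5)/4-.5+y-14);r[k]=onplane(m,p,z);print(n,k,np.round(p,2),np.round(np.array(e[1])/4,1),r[k].round(4))
    u=r['B']-r['C'];u/=np.linalg.norm(u);print('pred A',(r['B']+.115*u).round(4),(r['C']+.23*u).round(4))
E
```

```text
top loose [249.23 210.42] [17.2 17.6] [0.4642 0.0234 0.0215]
top B [259.21 141.37] [17.5 18.2] [ 0.6534 -0.0039  0.1065]
top C [299.34 147.66] [17.6 18.2] [ 0.6368 -0.1173  0.1065]
pred A [0.6701 0.1099 0.1065] [0.6701 0.1103 0.1065]
side loose [241.1  208.17] [13.3 17.4] [0.4646 0.0211 0.0215]
side B [297.7  168.68] [12.1 17.3] [ 0.6539 -0.0063  0.1065]
side C [317.1  194.28] [13.6 18.5] [ 0.637  -0.12    0.1065]
pred A [0.6709 0.1074 0.1065] [0.6709 0.1075 0.1065]
```

All three cameras agree on the lid-to-jar offset of (0.206, 0.0866), which puts the jar axis at about (0.671, 0.110). I'll move above it and come down gently.

Request:
play_rows:
  commands:
    - [0.022,0.0009,0,0,0,0,0.3]
    - [0.022,0.0009,0,0,0,0,0.3]
    - [0.022,0.0009,0,0,0,0,0.3]
    - [0,0,0.02,0,0,0,0.3]
    - [0,0,0.02,0,0,0,0.3]
    - [0,0,0.005,0,0,0,0.3]
    - [0,0,0,0,0,0,0.3]
    - [0,0,0,0,0,0,0.3]
  force: 25

```text
time_s: 6.03
ee_pos: [0.6717, 0.1098, 0.1218]
eef_rot: [3.141, -0.0, 1.428]
force: [-0.3, -0.5, -0.2]
grip_width: 0.0556
grip_force: 25.0
```

Request:
play_rows:
  commands:
    - [0,0,0.003,0,0,0,0.3]
    - [0,0,0.003,0,0,0,0.3]
    - [0,0,0.002,0,0,0,0.3]
    - [0,0,0.002,0,0,0,0.3]
    - [0,0,0.001,0,0,0,0.3]
    - [0,0,0.001,0,0,0,0.3]
    - [0,0,0,0,0,0,0.3]
    - [0,0,0,0,0,0,0.3]

```text
time_s: 6.7
ee_pos: [0.6717, 0.1101, 0.1084]
eef_rot: [-3.142, -0.0, 1.429]
force: [0.0, 0.6, -0.6]
grip_width: 0.0559
grip_force: 25.0
```

Request:
play_rows:
  commands:
    - [0,0,0.001,0,0,0,0.3]
    - [0,0,0.001,0,0,0,0.3]
    - [0,0,0.001,0,0,0,0.3]
    - [0,0,0.001,0,0,0,0.3]
    - [0,0,0,0,0,0,0.3]

```text
time_s: 7.12
ee_pos: [0.6716, 0.1101, 0.1041]
eef_rot: [-3.141, 0.0, 1.429]
force: [0.3, 0.2, -1.0]
grip_width: 0.0559
grip_force: 25.0
```

Request:
play_rows:
  commands:
    - [0,0,0.001,0,0,0,0.3]
    - [0,0,0.001,0,0,0,0.3]
    - [0,0,0,0,0,0,0.3]

```text
time_s: 7.37
ee_pos: [0.6716, 0.1101, 0.1022]
eef_rot: [-3.141, 0.0, 1.429]
force: [0.6, -1.1, -0.2]
grip_width: 0.0559
grip_force: 25.0
```

Request:
play_rows:
  commands:
    - [0,0,0.001,0,0,0,0.3]
    - [0,0,0.001,0,0,0,0.3]
    - [0,0,0,0,0,0,0.3]

```text
time_s: 7.62
ee_pos: [0.6718, 0.1102, 0.1015]
eef_rot: [3.141, -0.0, 1.429]
force: [-4.7, -0.6, 7.1]
grip_width: 0.0557
grip_force: 25.0
```

Request:
play_rows:
  commands:
    - [0,0,0.0007,0,0,0,0.3]
    - [0,0,0.0007,0,0,0,0.3]
    - [0,0,0,0,0,0,0.3]

```text
time_s: 7.87
ee_pos: [0.672, 0.1102, 0.1013]
eef_rot: [3.14, -0.0, 1.429]
force: [-7.4, -0.8, 15.3]
grip_width: 0.0553
grip_force: 25.0
```

The lugs rest on the thread tops (TCP 0.1015, as predicted). I'll ease the push and turn counterclockwise in short checks.

Request:
play_rows:
  commands:
    - [0,0,-0.0007,0,0,0,0.3]
    - [0,0,0,0,0,-6,0.3]
    - [0,0,0,0,0,-6,0.3]
    - [0,0,0,0,0,-6,0.3]
    - [0,0,0,0,0,0,0.3]

```text
time_s: 8.28
ee_pos: [0.6725, 0.1102, 0.1015]
eef_rot: [3.138, 0.0, 1.75]
force: [-0.4, 0.2, 8.7]
grip_width: 0.0557
grip_force: 25.0
```

Request:
play_rows:
  commands:
    - [0,0,0,0,0,-6,0.3]
    - [0,0,0,0,0,-6,0.3]
    - [0,0,0,0,0,-6,0.3]
    - [0,0,0,0,0,0,0.3]

```text
time_s: 8.62
ee_pos: [0.6725, 0.1102, 0.1014]
eef_rot: [3.139, 0.001, 2.064]
force: [0.5, -0.4, 8.7]
grip_width: 0.0556
grip_force: 25.0
```

Request:
play_rows:
  commands:
    - [0,0,0,0,0,-6,0.3]
    - [0,0,0,0,0,-6,0.3]
    - [0,0,0,0,0,-6,0.3]
    - [0,0,0,0,0,0,0.3]

```text
time_s: 8.95
ee_pos: [0.6725, 0.1102, 0.1015]
eef_rot: [3.139, 0.002, 2.378]
force: [0.2, -1.2, 9.2]
grip_width: 0.0558
grip_force: 25.0
```

Request:
play_rows:
  commands:
    - [0,0,0,0,0,-6,0.3]
    - [0,0,0,0,0,-6,0.3]
    - [0,0,0,0,0,0,0.3]

```text
time_s: 9.2
ee_pos: [0.6724, 0.1102, 0.1012]
eef_rot: [3.14, 0.002, 2.588]
force: [-0.4, 0.1, 8.0]
grip_width: 0.0558
grip_force: 25.0
```

Request:
play_rows:
  commands:
    - [0,0,0,0,0,-6,0.3]
    - [0,0,0,0,0,-6,0.3]
    - [0,0,0,0,0,0,0.3]

```text
time_s: 9.45
ee_pos: [0.6717, 0.1101, 0.0999]
eef_rot: [3.141, 0.0, 2.795]
force: [0.4, 0.1, -0.1]
grip_width: 0.0561
grip_force: 25.0
```

The force vanished and the lid sank, so the lugs are over the gaps. I'll go down into the thread start.

Request:
play_rows:
  commands:
    - [0,0,0.0015,0,0,0,0.3]
    - [0,0,0.0015,0,0,0,0.3]
    - [0,0,0.001,0,0,0,0.3]
    - [0,0,0,0,0,0,0.3]

```text
time_s: 9.78
ee_pos: [0.6715, 0.1101, 0.0953]
eef_rot: [-3.141, -0.0, 2.789]
force: [-1.0, -0.2, -0.9]
grip_width: 0.0557
grip_force: 25.0
```

Request:
play_rows:
  commands:
    - [0,0,0.0007,0,0,0,0.3]
    - [0,0,0.0007,0,0,0,0.3]
    - [0,0,0,0,0,0,0.3]

```text
time_s: 10.03
ee_pos: [0.6718, 0.1101, 0.0951]
eef_rot: [3.141, 0.0, 2.79]
force: [-3.1, -1.3, 4.9]
grip_width: 0.0561
grip_force: 25.0
```

Request:
play_rows:
  commands:
    - [0,0,0,0,0,5,0.3]
    - [0,0,0,0,0,5,0.3]
    - [0,0,0.0001,0,0,5,0.3]
    - [0,0,0.0001,0,0,5,0.3]
    - [0,0,0,0,0,0,0.3]

```text
time_s: 10.45
ee_pos: [0.6719, 0.1101, 0.0946]
eef_rot: [3.141, 0.001, 2.436]
force: [-1.0, 0.5, 4.1]
grip_width: 0.056
grip_force: 25.0
```

Request:
play_rows:
  commands:
    - [0,0,0.0002,0,0,5,0.3]
    - [0,0,0.0002,0,0,5,0.3]
    - [0,0,0.0002,0,0,5,0.3]
    - [0,0,0,0,0,0,0.3]

```text
time_s: 10.78
ee_pos: [0.6718, 0.1101, 0.0938]
eef_rot: [3.141, 0.0, 2.178]
force: [-0.2, -0.5, 2.4]
grip_width: 0.0558
grip_force: 25.0
```

Sinking as expected after 35° of turn, so I'll continue.

Request:
play_rows:
  commands:
    - [0,0,0.0003,0,0,5,0.3]
    - [0,0,0.0003,0,0,5,0.3]
    - [0,0,0.0003,0,0,5,0.3]
    - [0,0,0,0,0,0,0.3]

```text
time_s: 11.12
ee_pos: [0.6718, 0.1101, 0.0929]
eef_rot: [3.141, 0.0, 1.918]
force: [-0.8, -0.3, 3.2]
grip_width: 0.0559
grip_force: 25.0
```

Request:
play_rows:
  commands:
    - [0,0,0.0002,0,0,5,0.3]
    - [0,0,0.0002,0,0,5,0.3]
    - [0,0,0.0002,0,0,5,0.3]
    - [0,0,0,0,0,0,0.3]

```text
time_s: 11.45
ee_pos: [0.6717, 0.1101, 0.0921]
eef_rot: [3.141, -0.0, 1.658]
force: [1.2, 0.7, 2.7]
grip_width: 0.056
grip_force: 25.0
```

Request:
play_rows:
  commands:
    - [0,0,0.0002,0,0,4,0.3]
    - [0,0,0.0001,0,0,4,0.3]
    - [0,0,0,0,0,0,0.3]
  force: 14

```text
time_s: 11.7
ee_pos: [0.6716, 0.1101, 0.0917]
eef_rot: [-3.142, -0.0, 1.52]
force: [0.5, 0.5, 1.9]
grip_width: 0.056
grip_force: 14.0
```

```bash
python3 -c "
from h import *
o=ctrl.get_obs();print(o['moment'],o['qpos'],o['ee_pos'])"
```

```text
[-0.06539594  0.05350825 -0.08116196] [1.08690671e-01 6.91210759e-01 1.21436401e+00 6.32249046e-06
 1.23603593e+00 1.59787406e-01] [0.67164728 0.11010952 0.09174047]
```

Request:
play_rows:
  commands:
    - [0,0,0.0001,0,0,3,0.3]
    - [0,0,0,0,0,3,0.3]
    - [0,0,0,0,0,0,0.3]

```text
time_s: 11.95
ee_pos: [0.6717, 0.1102, 0.0917]
eef_rot: [3.142, -0.0, 1.416]
force: [0.4, 0.2, 1.6]
grip_width: 0.0565
grip_force: 14.0
```

```bash
python3 -c "
from h import *
o=ctrl.get_obs();print(o['moment'],o['eef_rot'],o['ee_pos'])"
```

```text
[-0.06227908  0.05714699  0.03597105] [ 3.14156346e+00 -3.89816063e-05  1.41585026e+00] [0.67166016 0.11015187 0.09166301]
```

Request:
play_rows:
  commands:
    - [0,0,0.0001,0,0,3,0.3]
    - [0,0,0.0001,0,0,3,0.3]
    - [0,0,0,0,0,0,0.3]

```text
time_s: 12.2
ee_pos: [0.6717, 0.1102, 0.0916]
eef_rot: [3.141, -0.0, 1.311]
force: [-0.5, -0.2, 3.7]
grip_width: 0.0557
grip_force: 14.0
```

```bash
python3 -c "
from h import *
o=ctrl.get_obs();print(o['moment'],o['eef_rot'],o['ee_pos'])"
```

```text
[-0.07035794  0.11599262 -0.02205763] [ 3.14136664e+00 -8.84264230e-05  1.31065308e+00] [0.67172031 0.11015191 0.09162495]
```

Request:
play_rows:
  commands:
    - [0,0,0,0,0,3,0.3]
    - [0,0,0,0,0,3,0.3]
    - [0,0,0,0,0,3,0.3]

```text
time_s: 12.45
ee_pos: [0.6718, 0.1101, 0.0915]
eef_rot: [3.141, -0.0, 1.155]
force: [1.2, 0.1, 2.3]
grip_width: 0.0556
grip_force: 14.0
```

```bash
python3 -c "
from h import *
o=ctrl.get_obs();print(o['moment'],o['eef_rot'],o['ee_pos'])"
```

```text
[-0.0926463 -0.1209977  0.4578975] [ 3.14118625e+00 -4.15896887e-05  1.15467498e+00] [0.67176909 0.11013455 0.09153197]
```

The twist rises to 0.46 N m at 94°, so it is at the stop with z at the home height. I'll release and retreat.

Request:
play_rows:
  commands:
    - [0,0,0,0,0,-1,0.3]
    - [0,0,0,0,0,0,-0.49]
    - [0,0,0,0,0,0,-0.49]
    - [0,0,0,0,0,0,-0.49]
    - [0,0,0,0,0,0,-0.49]
    - [0,0,-0.01,0,0,0,-0.49]
    - [0,0,-0.02,0,0,0,-0.49]
    - [0,0,-0.03,0,0,0,-0.49]
    - [-0.02,0,-0.03,0,0,0,-0.49]
    - [-0.03,0,0,0,0,0,-0.49]
    - [-0.03,0,0,0,0,0,-0.49]
    - [0,0,0,0,0,0,-0.49]
    - [0,0,0,0,0,0,-0.49]

```text
time_s: 13.53
ee_pos: [0.6401, 0.0355, 0.1826]
eef_rot: [3.141, -0.0, 1.166]
force: [0.1, -0.1, -0.4]
grip_width: 0.0701
grip_force: 0.0
```

```bash
python3 - <<'E'
from h import *
m=ctrl.camera_model('wrist');cv2.imwrite('pics/w3.png',ctrl.camera('wrist'))
ms=ctrl.camera_model('side');s=ctrl.camera('side')[120:230,240:360]
cv2.imwrite('pics/s3.png',cv2.resize(s,None,fx=5,fy=5,interpolation=cv2.INTER_CUBIC))
print(proj(m,(.6716,.1101,.1065)),proj(ms,(.6716,.1101,.1065)))
E
```

```text
[252.55124703 105.39862229] [280.00625018 145.22716016]
```

View pics/w3.png

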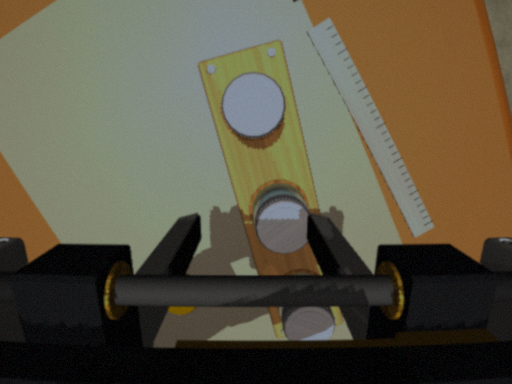

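View pics/s3.png

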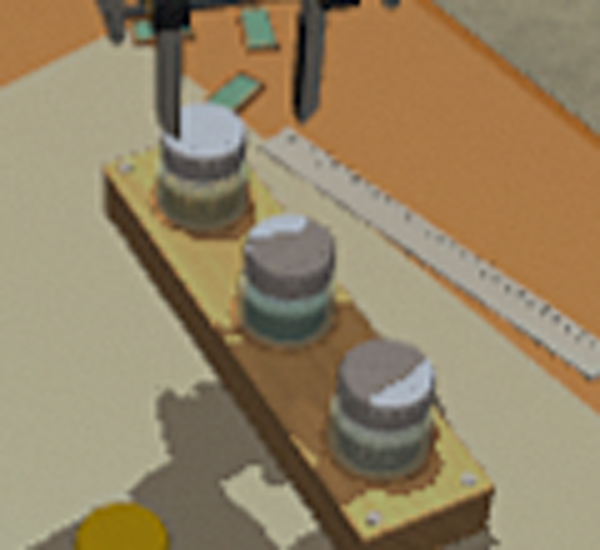

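The lid sits level at (253,105) in the wrist picture. In the side view it is at the same height as the two closed jars, and the gripper is clear. I'll hand in.

```bash
python3 -c "
from station import ctrl
print(ctrl.hand_in())"
```

```text
the job is handed in; nothing more can be done
None
```

I screwed the lid onto the open jar to its stop, let go of it and handed the job in at about 13.6 s of the 61 s allowed; the hand-in returned no verdict.

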